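# Spring check of the sight-mirror mount

## Robot

A 7-joint arm with a two-finger parallel gripper is mounted at the origin on the work surface. World frame = base frame: x ahead of the robot, y to its left, z up, the work surface at z = 0. Lengths are in m, angles in degrees, forces in N, time in s.
With the tool pointing down it reaches from about 0.4 to 0.85 m from the base axis. Payload 10.4 kg.
Tool frame: the origin (TCP) lies between the finger pads; the fingertips stand ahead of it and the grasp point (between the pads) lies 5 mm behind it (manip.tip_reach is the y of the fingertips in the tool frame, in m); y points along the fingers, z is the direction in which the jaws open and shut, and the axes are right-handed (so a half turn about y gives the same grasp; the last joint's range is limited). The gripper opens to 85 mm and grips with 20 to 120 N. Pads are 22 mm wide; open, the fingers measure 114 mm over their backs; the gripper's body (76 mm by 85 mm) begins 54 mm behind the grasp point. The pads swing forward as they close: fully open they stand 13 mm farther back than shut.
Start: joints at [-66.555, 19.034, -3.707, 83.658, 1.238, 77.344, -5.071], TCP at [0.262, 0.568, 0.245] pointing down, gripper open.
Joint ranges: [-148.97, 148.97], [-28.65, 121.19], [-84.17, 76.75], [9.2, 138.47], [-72.65, 252.65], [3.7, 117.97], [-149.18, 149.18]. Speed limits (degrees/s): [127.2, 127.2, 159.86, 159.86, 180, 180, 180].

## Interface

Orientations are given as a 3x3 rotation matrix whose columns are the frame's x, y, z axes.
In Python, from plant import readout, camera, job, manip gives the robot as it stands.
- The arm moves only by the tool servo_tool, never from a script. Its argument "series" is one flat list of numbers, 7 for each row, row after row: the turn, a rotation vector about the world's x, y, z in rad, then the shift along the world's x, y, z in m, then the opening, from -1 (shut) to 1 (fully open). A call has exactly 8 rows; each row shifts and turns the commanded pose from where the row before left it; what a row does not reach is not made up. A row lasts 1/12 s, in which the tool goes at most 41.7 mm and 7.16 degrees, less where a joint would pass 70% of its speed; a pose out of reach is approached as far as the arm can. A call is refused whole if a number of a shift passes 0.0417 or a number of a turn 0.125, either way. A call with a gripper value outside its range is refused whole. The fingers move at their own pace and stop on an object; "grip_force" is the grip in N (left out, the last holds). Time passes only in rows, so rows that do not move let the fingers close, or fill a call up. It gives the time, the measured TCP pose, the force and the opening at its end, in the units of the state.
- readout.state(): the state, without advancing time (a new reading comes with each control period).
- camera(name): name is "side" or "top" or "wrist"; returns a dict with "frame" (480x640x3 uint8, red, green, blue), "range_z" (480x640 float32, m along the optical axis (not along the pixel's ray), 0 where there is no reading), "camera_matrix" (3x3 intrinsics, pixels), "R" (3x3) and "t" (3): a world point X has camera coordinates R X + t; the wrist camera has in their place "tool_from_camera" (4x4, takes a point from camera to tool coordinates, whose origin is the TCP and whose axes are the tool frame's). Camera axes: x right, y down, z forward; pixel columns grow to the right and rows downward; lengths in m; the calibration is good to about 2 mm. A picture is of the moment at which its call begins: read the wrist's pose just before it.
- job.sign_off(): hands the job in, once; it reports no verdict.
The state is a dict: "t": time; "joint_pos": joint angles; "joint_vel": joint speeds; "joint_torque": joint torques, N m; "tcp_pos": TCP position; "ee_rot": TCP orientation; "contact_force": force on the tool from outside, world axes, zero at the start; "wrist_torque": the same for the moment, N m; "opening": finger opening in m.
Only numpy, scipy, OpenCV 4.12 (cv2) and the standard library are available. Lean on these libraries where they do the work, as an engineer would, in place of code of your own. Each camera call takes 0.05 s, during which the arm holds its last target.

## Task

Check the spring of the mirror mount: with the fingertips press down the corner of its tilt plate that carries the pad and pointer until the pointer is level with the dark tab on the scale, hold it there for two seconds without pushing past the tab, then let the corner spring back up and move clear. Only press: do not lift that corner or tip the plate the other way, do not shift the tab, and leave the bottle, the clamp ring and the screwdriver where they are.

Things in the scene. Friction and masses are not known exactly. Their poses are not given: they have to be found in the camera images.
- mount: bolted-down aluminium base of the mirror mount, 150 mm square, 12 mm thick, with a 267 mm long tongue in +x. Origin: centre of its underside, on the table. Its +x axis points level towards the padded corner, pointer and scale; z up. A tilt plate lies above it, 160 mm square, 10 mm thick, corners on the +x, -x, +y and -y axes, mid-plane 90 mm above the table at rest, with a flat round mirror on its middle
- plate (a joint): tilt of the plate, rad, about the base's y axis 90 mm above the table: 0 level (rest), positive with the padded corner down; stops at 0.34 and -0.2. A damped spring of 4 N m/rad returns it in a fraction of a second: 43 N per rad at the pad, 4 to 11 N here. Brass thumbscrews, 22 mm wide, tops 115 mm above the table, stand on its +y and -y corners, 88 mm out
- pad (a point): centre of the top of the black rubber pad, 30 mm wide, 6 mm high, on the plate's +x corner, 92 mm from the tilt axis, 101 mm above the table at rest; the place to press
- pointer (a point): tip of the dark steel pointer, an 8 mm wide bar that sticks out of the padded corner in +x; 210 mm from the tilt axis, 90 mm above the table at rest, so it sinks 2.28 times as far as the pad
- tab_mid (a point): centre of the dark tab on the scale just beyond the pointer's tip, a block 28 mm wide, 14 mm deep, 16 mm tall, at x = 239, y = 5 mm of the base, 26 to 46 mm lower than the pointer at rest. The white scale behind it is an upright plate 56 mm wide, 6 mm thick, 125 mm tall, at x = 239, y = 16 mm of the base, marked face to -y
- tab (a joint): height of the tab along its slot, m: 0 is 44 mm above the table; held by 3 N of friction, to be left where it is
- bottle: capped glass sample bottle, 54 mm wide, 115 mm tall, loose; origin: centre of its underside
- clamp: loose steel clamp ring lying flat, 64 mm outside, 44 mm inside, 16 mm high; origin: centre of its underside
- driver: loose screwdriver lying flat; origin near its middle, x axis from handle to tip

How it is judged:
By the outcome, as a careful person would: the job done as asked, in the order asked, and still so for the second after the job is handed in, with the robot touching nothing.
It also fails if it takes over 45 s, if anything falls off the work surface, if the arm or the gripper's body presses on something with over 40 N, if the wrist force passes 120 N, or if a joint passes its speed limit or range.

## Working session

There is one attempt and no reset: what is moved stays moved. The work goes in short steps, Python scripts to look and compute and a tool call to move; the robot and the scene stay as the last step left them, time stands still between calls to the robot, and variables do not carry over. Pictures are saved under pics/ and viewed, and the job is handed in when it is done.

Besides the shell and the picture viewer there is one more tool, called after "Emit:" as name(argument=value, ...) on one line, values as JSON. servo_tool: Moves the arm, as the interface text tells. Its arguments: {"type":"object","properties":{"series":{"type":"array","items":{"type":"number"}},"grip_force":{"type":"number"}},"required":["series"]}

```bash
mkdir -p pics; ls; cat > h.py <<'E'
import numpy as np, cv2, pickle
from plant import readout, camera, job, manip
def snap(n,tag):
    s=readout.state(); c=camera(n); cv2.imwrite(f'pics/{tag}.png',c['frame'][:,:,::-1]); pickle.dump((s,c),open(f'{tag}.pkl','wb')); return s,c
def load(tag): return pickle.load(open(f'{tag}.pkl','rb'))
def cloud(c,s=None):
    z=c['range_z'];K=c['camera_matrix'];v,u=np.mgrid[:480,:640]
    P=np.stack([(u-K[0,2])/K[0,0]*z,(v-K[1,2])/K[1,1]*z,z],-1)
    if 'R' in c: return (P-c['t'])@c['R']
    T=c['tool_from_camera'];P=P@T[:3,:3].T+T[:3,3]
    return P@np.array(s['ee_rot']).T+s['tcp_pos']
E
python3 - <<'E'
from h import *
for n in('side','top'):snap(n,n+'0')
s=readout.state();print(s,manip.tip_reach)
E
```

```text
pics
{'t': 0.1, 'joint_pos': array([-66.55392465,  19.06823376,  -3.70730008,  83.70064166,
         1.2385835 ,  77.34500264,  -5.06928345]), 'joint_vel': array([-0.01447642, -0.11049045, -0.01794906, -0.07270926, -0.02730483,
       -0.03244804,  0.08299212]), 'joint_torque': array([ 1.52654342e-03, -6.26740766e+01,  4.91607701e-02, -3.92437184e+01,
        1.63089484e-02,  6.75598771e-03, -2.57774559e-05]), 'tcp_pos': array([0.26144244, 0.56733426, 0.24460141]), 'ee_rot': array([[ 9.08230816e-01, -4.71603507e-04,  4.18469308e-01],
       [-4.18469567e-01, -1.20226922e-03,  9.08230024e-01],
       [ 7.47883037e-05, -9.99999166e-01, -1.28928967e-03]]), 'contact_force': array([ 0.27001795,  0.19686011, -0.33003738]), 'wrist_torque': array([-0.00151588, -0.03115858, -0.03127723]), 'opening': 0.08573670355325629} 0.014
```

View pics/side0.png

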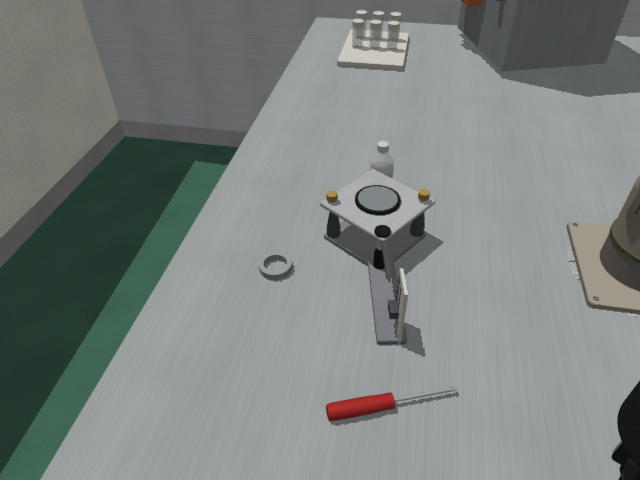

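View pics/top0.png

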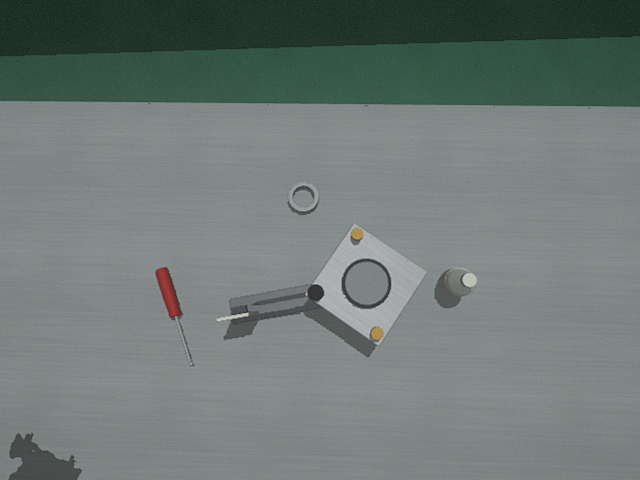

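The side view shows the mount with pad at (383,231), the pointer running down to the scale near (395,280), and the dark tab at (394,309). In the top view the pad is at (316,292), the thumbscrews at (357,234) and (377,333), and the scale at (233,317). Everything else is clear of the pad.

```bash
python3 - <<'E'
from h import *
from scipy.ndimage import median_filter
for n,pts in(('top',[(316,292),(357,234),(377,333),(366,283),(425,272),(233,317),(302,197),(460,280)]),('side',[(383,231),(332,196),(424,194),(378,199),(394,310),(403,272)])):
    s,c=load(n+'0');P=cloud(c)
    print(n,'cam',-c['R'].T@c['t'])
    for u,v in pts:print((u,v),np.median(P[v-1:v+2,u-1:u+2].reshape(-1,3),0).round(4))
    f=c['frame']
    if n=='top':cv2.imwrite('pics/topc.png',cv2.resize(f[215:355,205:435,::-1],None,fx=3.4,fy=3.4,interpolation=cv2.INTER_CUBIC))
    else:cv2.imwrite('pics/sidec.png',cv2.resize(f[215:345,330:440,::-1],None,fx=4.6,fy=4.6,interpolation=cv2.INTER_CUBIC))
E
```

```text
top cam [0.47234471 0.06102439 0.88662833]
(316, 292) [0.4893 0.0872 0.1008]
(357, 234) [0.5925 0.0163 0.1165]
(377, 333) [ 0.4218 -0.0194  0.1154]
(366, 283) [ 0.507  -0.0012  0.1027]
(425, 272) [ 0.5292 -0.1069  0.0954]
(233, 317) [0.4432 0.2287 0.1258]
(302, 197) [6.862e-01 1.242e-01 4.000e-04]
(460, 280) [ 0.5157 -0.166   0.1054]
side cam [0.46087431 0.76108501 0.68282504]
(383, 231) [0.4878 0.0906 0.0999]
(332, 196) [0.5919 0.0252 0.1146]
(424, 194) [ 0.4215 -0.0129  0.1146]
(378, 199) [0.5062 0.002  0.1024]
(394, 310) [0.4527 0.2392 0.0649]
(403, 272) [0.4461 0.2098 0.1243]
```

View pics/topc.png

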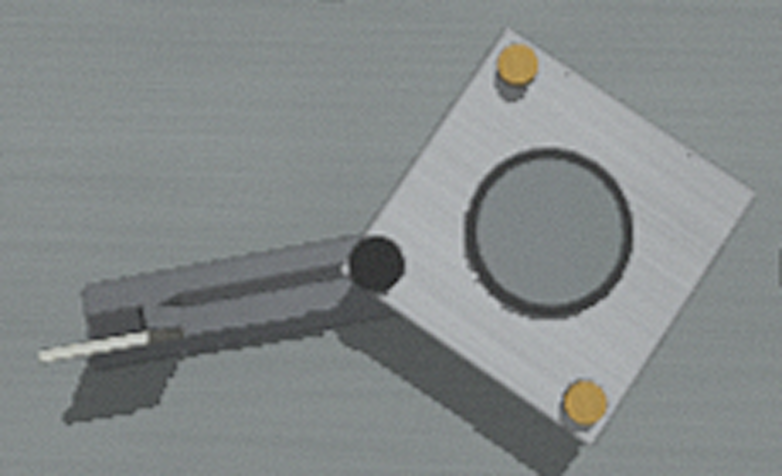

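View pics/sidec.png

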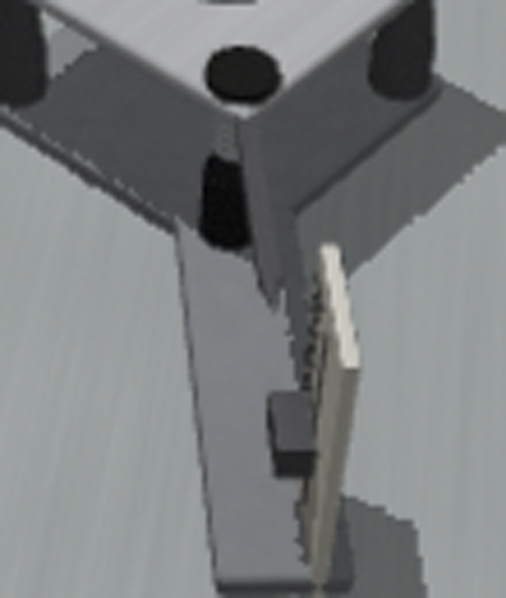

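```bash
python3 - <<'E'
from h import *
s,c=load('side0');P=cloud(c);
print(c['camera_matrix'][0,0])
ex=np.array([-.205,.979,0]);ey=np.array([-.979,-.205,0])
# plate normal & circle centres
m=np.array([0.507,0.001,0])
def B(p): return np.stack([(p-m)@ex,(p-m)@ey,p[...,2]],-1)*1000
for v in range(296,320,2):
    print(v,[tuple(B(P[v,u]).round().astype(int)) for u in range(386,402,3)])
for v in range(240,284,4):
    for u in range(380,394,2):
        b=B(P[v,u])
        if b[2]>60:print('ptr',v,u,b.round(1))
s,c=load('top0');P=cloud(c);print(c['camera_matrix'][0,0])
for v in range(303,315,2):
    print(v,[tuple(B(P[v,u]).round().astype(int)) for u in range(228,252,3)])
for v,u in [(303,256),(302,262),(300,270),(298,280),(296,290),(295,300)]:print(B(P[v,u]).round(1))
E
```

```text
495.9453865198745
296 [(np.int64(168), np.int64(4), np.int64(12)), (np.int64(166), np.int64(10), np.int64(10)), (np.int64(167), np.int64(15), np.int64(11)), (np.int64(169), np.int64(20), np.int64(12)), (np.int64(224), np.int64(12), np.int64(76)), (np.int64(244), np.int64(12), np.int64(99))]
298 [(np.int64(172), np.int64(4), np.int64(12)), (np.int64(173), np.int64(9), np.int64(12)), (np.int64(172), np.int64(14), np.int64(11)), (np.int64(173), np.int64(19), np.int64(13)), (np.int64(226), np.int64(12), np.int64(74)), (np.int64(245), np.int64(13), np.int64(95))]
300 [(np.int64(176), np.int64(3), np.int64(11)), (np.int64(222), np.int64(-1), np.int64(64)), (np.int64(224), np.int64(4), np.int64(66)), (np.int64(224), np.int64(8), np.int64(66)), (np.int64(230), np.int64(12), np.int64(73)), (np.int64(248), np.int64(12), np.int64(94))]
302 [(np.int64(183), np.int64(2), np.int64(14)), (np.int64(228), np.int64(-2), np.int64(66)), (np.int64(227), np.int64(3), np.int64(65)), (np.int64(226), np.int64(8), np.int64(63)), (np.int64(230), np.int64(12), np.int64(68)), (np.int64(250), np.int64(12), np.int
[... 4852 characters left out ...]
t64(239), np.int64(6), np.int64(65)), (np.int64(233), np.int64(7), np.int64(69)), (np.int64(228), np.int64(8), np.int64(69)), (np.int64(223), np.int64(9), np.int64(64)), (np.int64(209), np.int64(11), np.int64(110))]
313 [(np.int64(271), np.int64(6), np.int64(2)), (np.int64(251), np.int64(8), np.int64(66)), (np.int64(245), np.int64(9), np.int64(69)), (np.int64(239), np.int64(10), np.int64(68)), (np.int64(225), np.int64(11), np.int64(110)), (np.int64(217), np.int64(12), np.int64(125)), (np.int64(211), np.int64(13), np.int64(128)), (np.int64(209), np.int64(14), np.int64(112))]
[197.4  -1.   94.3]
[186.5  -0.8  94.2]
[172.3  -1.8  90.8]
[153.5  -1.8  94.6]
[135.3  -2.1  93.7]
[117.4  -0.6  93.2]
```

Emit:
servo_tool(series=[0,0,-0.058,0.0142,-0.0299,0,-1,0,0,-0.058,0.0142,-0.0299,0,-1,0,0,-0.058,0.0142,-0.0299,0,-1,0,0,-0.058,0.0142,-0.0299,0,-1,0,0,-0.058,0.0142,-0.0299,0,-1,0,0,-0.058,0.0142,-0.0299,0,-1,0,0,-0.058,0.0142,-0.0299,0,-1,0,0,-0.058,0.0142,-0.0299,0,-1], grip_force=40)

```text
t: 0.77
tcp_pos: [0.3755, 0.3267, 0.2451]
ee_rot: [[0.623, -0.0, 0.783], [-0.783, -0.0, 0.623], [-0.0, -1.0, -0.0]]
contact_force: [1.0, 0.8, 0.9]
opening: 0.0
```

```bash
python3 - <<'E'
from h import *
s,c=snap('wrist','w1');print(s['tcp_pos'],s['opening'],s['contact_force']);print(c['tool_from_camera'])
E
```

```text
[0.37547307 0.32673366 0.24510656] 3.2889831681773925e-06 [1.01755507 0.77864299 0.94797947]
[[-2.06050034e-04  9.54242655e-01  2.99033299e-01 -7.67107601e-02]
 [-5.73771041e-04 -2.99033368e-01  9.54242482e-01 -1.28487906e-01]
 [ 9.99999814e-01  2.50450490e-05  6.09132637e-04 -3.89329908e-04]
 [ 0.00000000e+00  0.00000000e+00  0.00000000e+00  1.00000000e+00]]
```

View pics/w1.png

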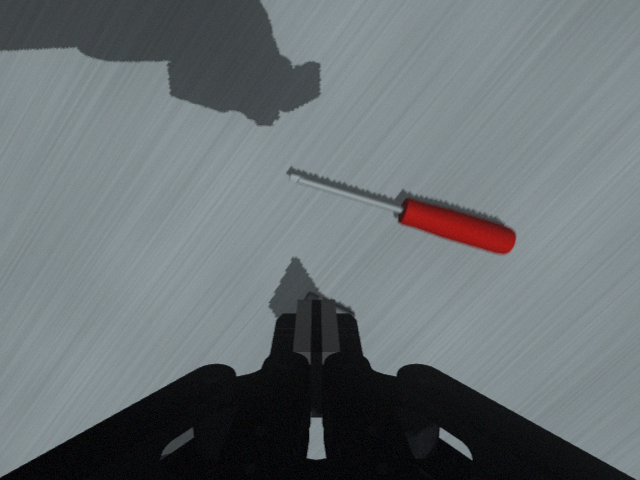

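The wrist view shows only the screwdriver and the shut fingers at (316,305). I'll carry on to above the pad.

Emit:
servo_tool(series=[0,0,-0.058,0.0141,-0.0297,0,-1,0,0,-0.058,0.0141,-0.0297,0,-1,0,0,-0.058,0.0141,-0.0297,0,-1,0,0,-0.058,0.0141,-0.0297,0,-1,0,0,-0.058,0.0141,-0.0297,0,-1,0,0,-0.058,0.0141,-0.0297,0,-1,0,0,-0.058,0.0141,-0.0297,0,-1,0,0,-0.058,0.0141,-0.0297,0,-1])

```text
t: 1.48
tcp_pos: [0.4882, 0.0894, 0.2452]
ee_rot: [[0.207, -0.0, 0.978], [-0.978, 0.0, 0.207], [-0.0, -1.0, -0.0]]
contact_force: [1.2, 0.4, -0.9]
opening: -0.0001
```

Emit:
servo_tool(series=[0,0,0,0,0,-0.012,-1,0,0,0,0,0,-0.012,-1,0,0,0,0,0,-0.012,-1,0,0,0,0,0,-0.012,-1,0,0,0,0,0,-0.012,-1,0,0,0,0,0,-0.01,-1,0,0,0,0,0,0,-1,0,0,0,0,0,0,-1])

```text
t: 2.15
tcp_pos: [0.4877, 0.0908, 0.1751]
ee_rot: [[0.21, -0.001, 0.978], [-0.978, -0.0, 0.21], [0.0, -1.0, -0.001]]
contact_force: [0.9, 0.6, -0.2]
opening: -0.0001
```

```bash
python3 - <<'E'
from h import *
s,c=snap('wrist','w2');print(s['t'],s['tcp_pos'],s['ee_rot'],s['contact_force'])
snap('side','s2')
f=load('s2')[1]['frame'][180:345,310:450,::-1]
cv2.imwrite('pics/s2c.png',cv2.resize(f,None,fx=3.6,fy=3.6,interpolation=cv2.INTER_CUBIC))
E
```

```text
2.15 [0.48771189 0.09084677 0.1750894 ] [[ 2.09532159e-01 -8.52966253e-04  9.77801384e-01]
 [-9.77801720e-01 -4.53037632e-04  2.09531836e-01]
 [ 2.64257239e-04 -9.99999534e-01 -9.28957822e-04]] [ 0.92991101  0.60107474 -0.16893463]
```

View pics/w2.png

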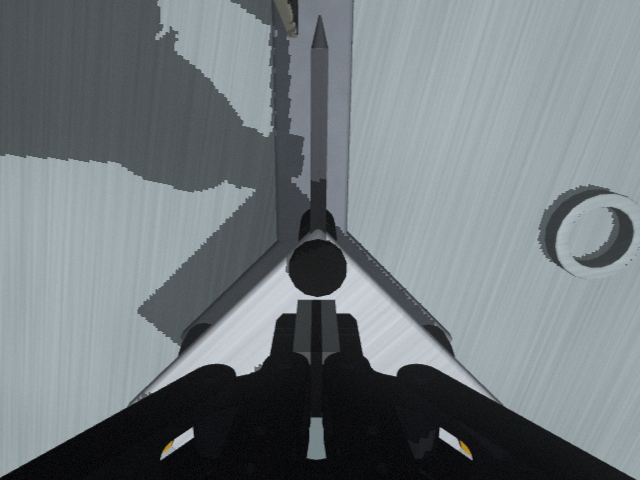

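View pics/s2c.png

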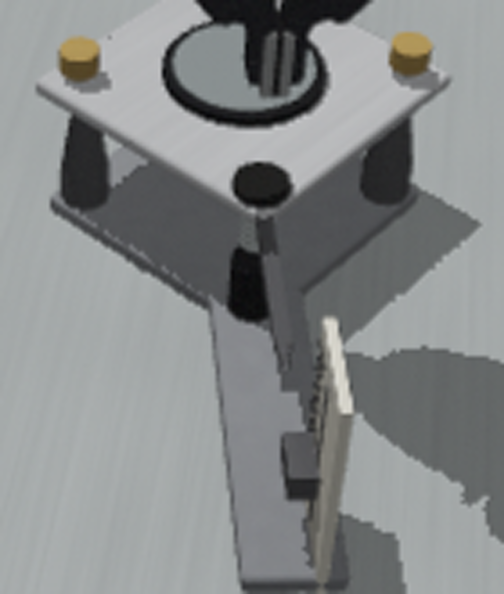

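The wrist view has the pad centred at (317,267), in line with the fingers, with the pointer tip at (319,16). In the side crop the fingers hang over the plate, and the pointer and tab (300,462) are unobstructed.

```bash
python3 - <<'E'
from h import *
s,c=load('w2');P=cloud(c,s)
for u,v in [(317,267),(300,267),(334,267),(317,285),(317,250),(319,100),(319,40),(319,22),(265,330),(370,330),(296,18)]:print((u,v),(P[v-1:v+2,u-1:u+2].reshape(-1,3).mean(0)*1000).round(1))
# tip plane: tcp
E
```

```text
(317, 267) [488.2  89.5 100.9]
(300, 267) [479.8  87.5 100.3]
(334, 267) [496.6  91.  100.2]
(317, 285) [490.3  79.5  99.9]
(317, 250) [486.3  98.3 100.8]
(319, 100) [472.3 167.8  92.4]
(319, 40) [466.8 192.8  92.6]
(319, 22) [465.2 200.3  90.5]
(265, 330) [468.7  45.4  94.6]
(370, 330) [524.5  57.4  94.6]
(296, 18) [451.2 207.3  43. ]
```

Emit:
servo_tool(series=[0,0,0,0,-0.0005,-0.009,-1,0,0,0,0,-0.0005,-0.009,-1,0,0,0,0,0,-0.009,-1,0,0,0,0,0,-0.009,-1,0,0,0,0,0,-0.009,-1,0,0,0,0,0,-0.009,-1,0,0,0,0,0,-0.002,-1,0,0,0,0,0,0,-1])

```text
t: 2.92
tcp_pos: [0.4875, 0.0897, 0.1184]
ee_rot: [[0.209, -0.001, 0.978], [-0.978, -0.001, 0.209], [0.0, -1.0, -0.001]]
contact_force: [0.0, -0.4, -0.2]
opening: 0.0003
```

Emit:
servo_tool(series=[0,0,0,0,0,-0.0015,-1,0,0,0,0,0,-0.0015,-1,0,0,0,0,0,-0.0015,-1,0,0,0,0,0,-0.0015,-1,0,0,0,0,0,-0.0015,-1,0,0,0,0,0,-0.0015,-1,0,0,0,0,0,-0.001,-1,0,0,0,0,0,0,-1])

```text
t: 3.58
tcp_pos: [0.4881, 0.0903, 0.1094]
ee_rot: [[0.21, 0.001, 0.978], [-0.978, 0.001, 0.21], [-0.0, -1.0, 0.001]]
contact_force: [0.1, 2.0, 2.9]
opening: -0.0002
```

```bash
cat >> h.py <<'E'
def ptr(tag):
    s,c=snap('side',tag);P=cloud(c)
    m=np.array([0.507,0.001,0]);ex=np.array([-.209,.978,0]);ey=np.array([-.978,-.209,0])
    X=np.stack([(P-m)@ex,(P-m)@ey,P[...,2]],-1).reshape(-1,3)*1000
    ok=(X[:,0]>115)&(X[:,0]<205)&(abs(X[:,1])<2.5)&(X[:,2]>30)&(X[:,2]<100)
    q=X[ok]
    k=np.polyfit(q[:,0],q[:,2],1)
    for _ in range(4):
        r=abs(q[:,2]-np.polyval(k,q[:,0]));k=np.polyfit(q[r<4][:,0],q[r<4][:,2],1)
    tb=(X[:,0]>229)&(X[:,0]<247)&(X[:,1]>-1)&(X[:,1]<9)&(X[:,2]>50)&(X[:,2]<80)
    sl=-k[0]; 
    print(tag,'t',s['t'],'tcp',s['tcp_pos'].round(4),'F',s['contact_force'].round(2),'n',(r<4).sum(),'theta_slope %.4f'%np.arctan(sl),'z at 205 %.1f'%np.polyval(k,205),'tabtop',np.median(X[tb][:,2]).round(1),tb.sum())
    f=c['frame'][180:345,310:450,::-1]
    cv2.imwrite(f'pics/{tag}c.png',cv2.resize(f,None,fx=3.6,fy=3.6,interpolation=cv2.INTER_CUBIC))
E
python3 - <<'E'
from h import *
ptr('p1')
E
```

```text
p1 t 3.5833 tcp [0.4881 0.0903 0.1094] F [0.06 2.02 2.85] n 116 theta_slope 0.0747 z at 205 78.4 tabtop 65.8 55
```

View pics/p1c.png

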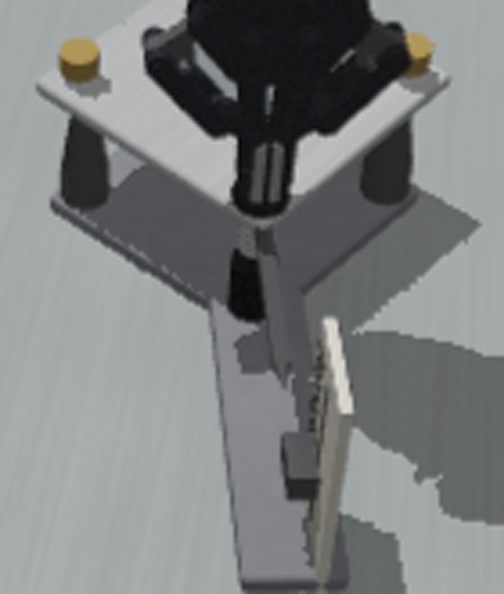

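The fingers are on the pad and the pointer tip has sunk to (283,380) in the crop, still above the tab. I'll press in smaller steps.

Emit:
servo_tool(series=[0,0,0,0,0,-0.001,-1,0,0,0,0,0,-0.001,-1,0,0,0,0,0,-0.001,-1,0,0,0,0,0,-0.001,-1,0,0,0,0,0,-0.0005,-1,0,0,0,0,0,0,-1,0,0,0,0,0,0,-1,0,0,0,0,0,0,-1])

```text
t: 4.3
tcp_pos: [0.4881, 0.0903, 0.105]
ee_rot: [[0.21, 0.001, 0.978], [-0.978, 0.001, 0.21], [-0.0, -1.0, 0.001]]
contact_force: [-0.9, 5.0, 4.5]
opening: 0.0001
```

```bash
python3 - <<'E'
import h
from h import *
ptr('p2')
real=h.snap
for t in('side0','s2'):
    h.snap=lambda n,tag,t=t:load(t)
    ptr('x'+t)
E
```

```text
p2 t 4.3 tcp [0.4881 0.0903 0.105 ] F [-0.94  4.96  4.48] n 117 theta_slope 0.1156 z at 205 68.4 tabtop 66.0 52
xside0 t 0.0 tcp [0.2614 0.5673 0.2445] F [0.61 0.65 0.13] n 110 theta_slope 0.0149 z at 205 91.4 tabtop 65.7 52
xs2 t 2.2 tcp [0.4881 0.091  0.1757] F [-0.69  0.1  -0.22] n 104 theta_slope -0.0010 z at 205 92.0 tabtop 66.1 55
```

View pics/p2c.png

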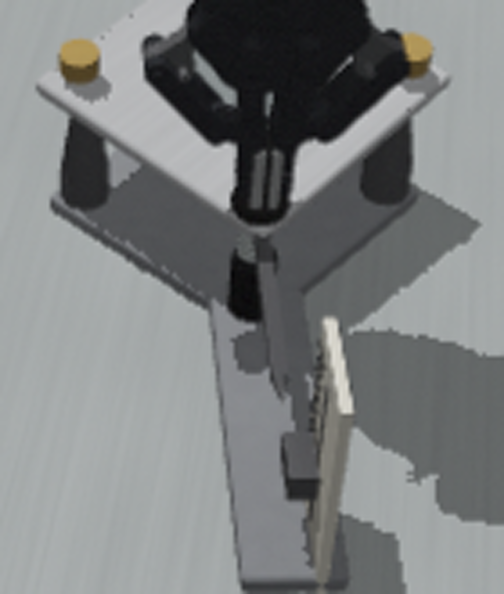

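The pointer tip is now at about (283,395) in the crop, just above the tab's top edge. θ is about 0.115 and the target is about 0.151, which takes another 3.5 mm or so. The first step is 3 mm.

Emit:
servo_tool(series=[0,0,0,0,0,-0.001,-1,0,0,0,0,0,-0.001,-1,0,0,0,0,0,-0.0005,-1,0,0,0,0,0,-0.0005,-1,0,0,0,0,0,0,-1,0,0,0,0,0,0,-1,0,0,0,0,0,0,-1,0,0,0,0,0,0,-1])

```text
t: 5.02
tcp_pos: [0.4882, 0.0903, 0.1021]
ee_rot: [[0.21, 0.001, 0.978], [-0.978, 0.001, 0.21], [-0.001, -1.0, 0.001]]
contact_force: [-1.0, 3.9, 6.7]
opening: -0.0002
```

```bash
python3 - <<'E'
from h import *
ptr('p3')
ptr('p3b')
s,c=snap('top','t3');P=cloud(c)
m=np.array([0.507,0.001,0]);ex=np.array([-.209,.978,0]);ey=np.array([-.978,-.209,0])
for t in('top0','t3'):
    P=cloud(load(t)[1]);X=np.stack([(P-m)@ex,(P-m)@ey,P[...,2]],-1).reshape(-1,3)*1000
    for lo,hi,yl,yh,zl in((130,150,-4,3,40),(150,170,-4,3,40),(170,190,-4,3,40),(190,203,-3,2,40),(230,247,-1,8,50),(215,250,-25,-10,-5)):
        k=(X[:,0]>lo)&(X[:,0]<hi)&(X[:,1]>yl)&(X[:,1]<yh)&(X[:,2]>zl)&(X[:,2]<100);print(t,lo,hi,np.median(X[k],0).round(1),k.sum())
E
```

```text
p3 t 5.0167 tcp [0.4882 0.0903 0.1021] F [-1.    3.92  6.71] n 118 theta_slope 0.1577 z at 205 61.0 tabtop 66.3 54
p3b t 5.0667 tcp [0.4882 0.0903 0.1021] F [-1.18  4.95  6.51] n 116 theta_slope 0.1455 z at 205 61.7 tabtop 66.0 54
top0 130 150 [140.3  -0.9  92.8] 42
top0 150 170 [159.7  -0.7  93.1] 38
top0 170 190 [179.5  -0.9  92.4] 38
top0 190 203 [195.2  -0.8  91.8] 16
top0 230 247 [238.8   3.4  67.2] 45
top0 215 250 [232.6 -17.1  12.4] 127
t3 130 150 [nan nan nan] 0
t3 150 170 [nan nan nan] 0
t3 170 190 [nan nan nan] 0
t3 190 203 [nan nan nan] 0
t3 230 247 [238.9   3.7  66.8] 45
t3 215 250 [239.  -17.4  12.2] 80
  return _methods._mean(a, axis=axis, dtype=dtype,
  ret = um.true_divide(
```

View pics/p3c.png

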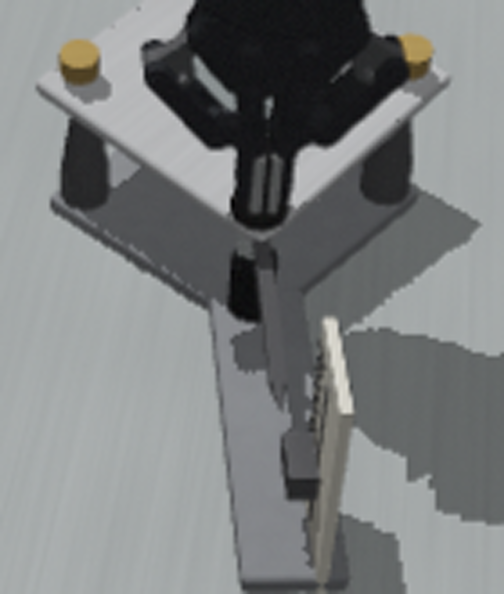

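The pointer tip is at about 58.9 mm and the tab's middle at about 58.4 mm, so they are level within the measurement error. I'll hold here.

Emit:
servo_tool(series=[0,0,0,0,0,0,-1,0,0,0,0,0,0,-1,0,0,0,0,0,0,-1,0,0,0,0,0,0,-1,0,0,0,0,0,0,-1,0,0,0,0,0,0,-1,0,0,0,0,0,0,-1,0,0,0,0,0,0,-1])

```text
t: 5.83
tcp_pos: [0.4882, 0.0903, 0.1021]
ee_rot: [[0.21, 0.001, 0.978], [-0.978, 0.001, 0.21], [-0.001, -1.0, 0.001]]
contact_force: [-1.9, 3.5, 6.9]
opening: 0.0
```

```bash
python3 -c "
from h import *
ptr('p4');ptr('p4b');ptr('p4c')"
```

```text
p4 t 5.8333 tcp [0.4882 0.0903 0.1021] F [-1.93  3.5   6.9 ] n 118 theta_slope 0.1482 z at 205 61.4 tabtop 65.7 57
p4b t 5.8833 tcp [0.4882 0.0903 0.1021] F [-1.65  4.9   7.01] n 121 theta_slope 0.1586 z at 205 60.8 tabtop 66.1 53
p4c t 5.9333 tcp [0.4882 0.0903 0.1021] F [-0.24  4.06  6.48] n 123 theta_slope 0.1639 z at 205 60.8 tabtop 66.1 50
```

Emit:
servo_tool(series=[0,0,0,0,0,0,-1,0,0,0,0,0,0,-1,0,0,0,0,0,0,-1,0,0,0,0,0,0,-1,0,0,0,0,0,0,-1,0,0,0,0,0,0,-1,0,0,0,0,0,0,-1,0,0,0,0,0,0,-1])

```text
t: 6.65
tcp_pos: [0.4882, 0.0903, 0.1021]
ee_rot: [[0.21, 0.001, 0.978], [-0.978, 0.001, 0.21], [-0.001, -1.0, 0.001]]
contact_force: [-1.6, 3.3, 6.4]
opening: -0.0001
```

Emit:
servo_tool(series=[0,0,0,0,0,0,-1,0,0,0,0,0,0,-1,0,0,0,0,0,0,-1,0,0,0,0,0,0,-1,0,0,0,0,0,0,-1,0,0,0,0,0,0,-1,0,0,0,0,0,0,-1,0,0,0,0,0,0,-1])

```text
t: 7.32
tcp_pos: [0.4881, 0.0902, 0.1021]
ee_rot: [[0.21, 0.0, 0.978], [-0.978, 0.001, 0.21], [-0.0, -1.0, 0.001]]
contact_force: [-0.7, 4.3, 7.2]
opening: 0.0003
```

```bash
python3 -c "
from h import *
ptr('p5');ptr('p5b')"
```

```text
p5 t 7.3167 tcp [0.4881 0.0902 0.1021] F [-0.75  4.29  7.21] n 116 theta_slope 0.1568 z at 205 61.2 tabtop 65.8 56
p5b t 7.3667 tcp [0.4881 0.0903 0.1021] F [-0.68  5.4   6.28] n 120 theta_slope 0.1557 z at 205 61.1 tabtop 65.9 52
```

Steady at θ≈0.15 with the tip at about 58.6 mm. I'll hold one more call for margin, then raise gently so the corner follows the fingers up.

Emit:
servo_tool(series=[0,0,0,0,0,0,-1,0,0,0,0,0,0,-1,0,0,0,0,0,0,-1,0,0,0,0,0,0,-1,0,0,0,0,0,0,-1,0,0,0,0,0,0,-1,0,0,0,0,0,0,-1,0,0,0,0,0,0,-1])

```text
t: 8.08
tcp_pos: [0.4882, 0.0903, 0.1021]
ee_rot: [[0.21, 0.001, 0.978], [-0.978, 0.001, 0.21], [-0.0, -1.0, 0.001]]
contact_force: [-2.0, 3.5, 5.4]
opening: 0.0001
```

Emit:
servo_tool(series=[0,0,0,0,0,0.002,-1,0,0,0,0,0,0.002,-1,0,0,0,0,0,0.002,-1,0,0,0,0,0,0.002,-1,0,0,0,0,0,0.002,-1,0,0,0,0,0,0.002,-1,0,0,0,0,0,0.002,-1,0,0,0,0,0,0.002,-1])

```text
t: 8.75
tcp_pos: [0.4876, 0.0895, 0.1177]
ee_rot: [[0.209, -0.001, 0.978], [-0.978, -0.001, 0.209], [0.0, -1.0, -0.001]]
contact_force: [-0.4, 0.5, -0.2]
opening: -0.0
```

Emit:
servo_tool(series=[0,0,0,0,0,0.005,-1,0,0,0,0,0,0.01,-1,0,0,0,0,0,0.015,-1,0,0,0,0,0,0.02,-1,0,0,0,0,0,0.02,-1,0,0,0,0,0,0.02,-1,0,0,0,0,0,0.02,-1,0,0,0,0,0,0.02,-1])

```text
t: 9.42
tcp_pos: [0.4879, 0.0897, 0.2497]
ee_rot: [[0.209, 0.001, 0.978], [-0.978, 0.0, 0.209], [-0.0, -1.0, 0.001]]
contact_force: [0.6, 0.3, 0.1]
opening: 0.0002
```

Emit:
servo_tool(series=[0,0,0,-0.014,0.03,0,-1,0,0,0,-0.014,0.03,0,-1,0,0,0,-0.014,0.03,0,-1,0,0,0,-0.014,0.03,0,-1,0,0,0,-0.014,0.03,0,-1,0,0,0,-0.014,0.03,0,-1,0,0,0,-0.014,0.03,0,-1,0,0,0,0,0,0,-1])

```text
t: 10.08
tcp_pos: [0.3862, 0.3057, 0.2485]
ee_rot: [[0.218, -0.001, 0.976], [-0.976, 0.002, 0.218], [-0.002, -1.0, -0.0]]
contact_force: [-0.1, 1.0, -0.9]
opening: -0.0002
```

```bash
python3 -c "
from h import *
ptr('p6')
s,c=snap('top','t6')
for (u,v) in [(316,292),(357,234),(377,333),(425,272),(302,187),(460,280),(170,300)]:print([np.median(cloud(load(t)[1])[v-1:v+2,u-1:u+2].reshape(-1,3),0).round(4) for t in('top0','t6')])
"
```

```text
p6 t 10.0833 tcp [0.3862 0.3057 0.2485] F [-0.07  1.01 -0.87] n 109 theta_slope 0.0024 z at 205 92.1 tabtop 66.3 53
[array([0.4893, 0.0872, 0.1008]), array([0.4893, 0.0872, 0.101 ])]
[array([0.5925, 0.0163, 0.1165]), array([0.5925, 0.0163, 0.1155])]
[array([ 0.4218, -0.0194,  0.1154]), array([ 0.4217, -0.0195,  0.115 ])]
[array([ 0.5292, -0.1069,  0.0954]), array([ 0.5292, -0.1069,  0.0953])]
[array([0.7073, 0.1245, 0.0025]), array([7.066e-01, 1.247e-01, 4.000e-04])]
[array([ 0.5157, -0.166 ,  0.1054]), array([ 0.5158, -0.1662,  0.1032])]
[array([0.4691, 0.3757, 0.0248]), array([0.4691, 0.375 , 0.0255])]
```

View pics/p6.png

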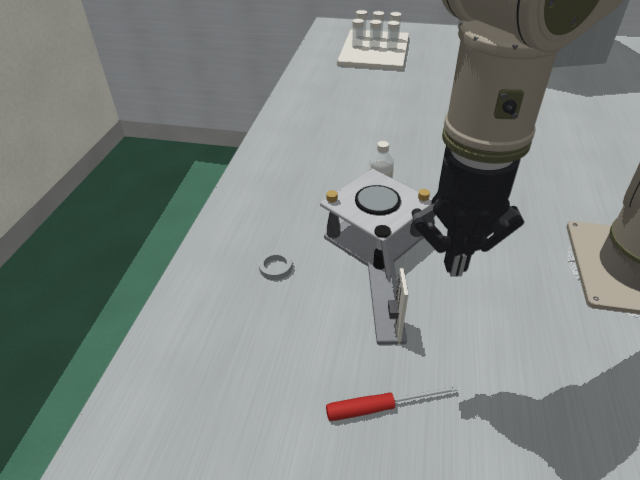

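View pics/t6.png

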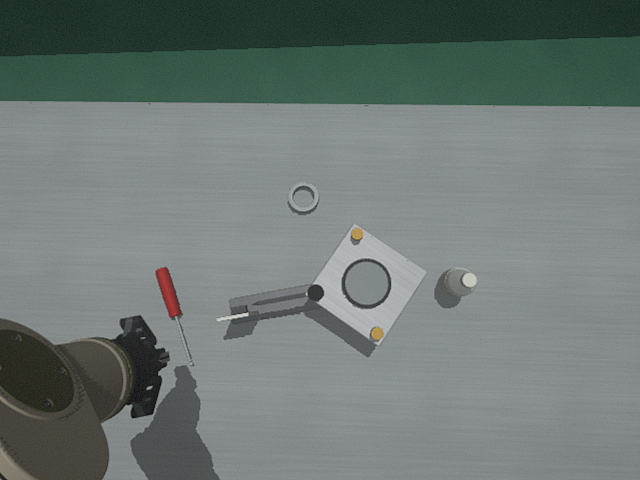

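The plate is level again, with the pad at (316,292) and the tab at (394,309), both as at the start. The bottle (460,281), ring (302,197) and screwdriver (170,295) are unmoved, and the arm is clear.

```bash
python3 -c "
from plant import job
print(job.sign_off())"
```

```text
the job is handed in; nothing more can be done
None
```

I pressed the padded corner down with the shut fingertips until the pointer was level with the dark tab, and held it there for about 3 s. I then let the corner rise with the fingers, moved the arm clear and handed the job in at about 10 s on the robot's clock.

- **During the hold:** the plate was at about 0.15 rad. The pointer tip was about 58.6 mm above the table and the tab's middle about 58.4 mm, each good to roughly 1 mm. The upward force on the fingers was 5–7 N, close to the spring rate given, with another 3–5 N sideways from pad friction.
- **After release:** the plate is level again (0.002 rad) and the tab top reads 66.3 mm, against 65.7–66.1 mm before the press. The bottle, clamp ring and screwdriver look unmoved in both fixed cameras. The force readings are back to noise, so the robot is touching nothing.
- **Disagreements:** the tab's height differed by about 1 mm between the side and top cameras. Single-image angle estimates scattered between 0.146 and 0.164 rad. In the top view taken during the press, my pointer measurement found no points, so the level reading rests on the side camera alone.

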